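Put a lantern on charge and roll the box shut

TASK

In this phone-charging kiosk, stand the orange lantern upright on the round black charging pad inside the roll-top box, wholly on the pad, and let go of it. Then roll the slatted cover forward by its red bar until the box is fully shut.

Things in the scene. Friction and masses are not known exactly. Their poses are not given: they have to be found in the camera images.
- lantern_orange_center (a point): Orange rechargeable lantern, loose and upright on the table among a blue and a green one of the same shape, about 120 g. Round: orange base 50 mm across, 38 mm high, with a white dome 34 mm across and an orange cap above; 60 mm high in all. The point is its centre, 30 mm above its underside; z up.
- pad (a point): Centre of the top of the black charging pad (90 mm across, 34 mm above the table) in the fixed roll-top box. z up, x to the back of the box (the cover opens that way), y across. Inside 188 mm wide, pad in the middle; front wall 88 mm ahead, 84 mm high; side tracks up to 138 mm high; white hood from 127 mm behind, 145 mm high. Most room for a gripper with fingers spread along y.
- cover_grip (a point): Middle of the red bar on the cover's front edge: round, 12 mm thick, 100 mm long along the pad's y, 34 mm off the slats on end posts; pinch it from above, a finger before and behind it, or push it. It moves on an arc of radius 284 mm about a level axis along y, 65 mm behind the pad's centre and 149 mm below it. Rolled back it is 75 to 106 mm behind the pad's centre.
- cover (a joint): Turn of the curved slatted wooden cover along its track, rad: 0 fully shut (front edge on the front wall), 0.72 rolled back under the hood. At value q the bar stands 0.576 - q rad forward of straight above the arc's axis. The cover is rigid, stays where it is left and needs about 2 to 4 N at the bar.
There are look-alikes about, which are no part of the job. Of the things like the part that bears lantern_orange_center, leave any that is pink, purple or yellow; of the rest the smaller one is meant.

How it is judged:
On the way, in this order (a step that is already met when the one before it is completed fails the run):
1. the orange lantern stands on the charging pad (horizontal distance between lantern_orange_center and pad below 0.025 m and z of lantern_orange_center in the frame of pad between 0.024 and 0.036 m and angle between lantern_orange_center's own z axis and vertical below 0.17 rad), for 0.2 s.
2. the cover is rolled shut (value of joint cover below 0.055 rad), for 0.2 s.
At the end, for the whole second after the job is handed in: The orange lantern stands upright (within 10 degrees) on the pad in the box, its centre within 25 mm of the pad's centre, and the cover is shut to within 0.055 rad (15 mm at the bar) and at rest (all of step 1 and value of joint cover below 0.055 rad and velocity of joint cover between -0.05 and 0.05 rad/s); the robot touches nothing.
It also fails if it takes over 58 s, if anything falls off the work surface, if the arm or the gripper's body presses on something with over 40 N, if the wrist force passes 120 N, or if a joint passes its speed limit or range.

ROBOT

A 6-joint arm with a two-finger parallel gripper is mounted at the origin on the work surface. World frame = base frame: x ahead of the robot, y to its left, z up, the work surface at z = 0. Lengths are in m, angles in rad, forces in N, time in s.
With the tool pointing down it reaches from about 0.3 to 0.85 m from the base axis. Payload 4.2 kg.
Tool frame: the origin (TCP) lies at the very end of the fingers, on their centre line; the grasp point (between the pads) lies 19 mm behind it; y points along the fingers, x is the direction in which the jaws open and shut, and the axes are right-handed (so a half turn about y gives the same grasp; the last joint's range is limited). The gripper opens to 91 mm and grips with 3 to 60 N. Pads are 32 mm wide; open, the fingers measure 118 mm over their backs; the gripper's body (76 mm by 178 mm) begins 60 mm behind the grasp point.
Start: joints at [1.122, 0.32, 1.565, -0, 1.257, -0.02], TCP at [0.239, 0.523, 0.183] pointing down, gripper open.
Joint ranges: [-3.11, 3.11], [-0.84, 2.01], [0.21, 2.61], [-1.34, 4.49], [0.05, 2.63], [-2.56, 2.56]. Speed limits (rad/s): [2.57, 2.57, 3.14, 3.14, 3.14, 3.14].

INTERFACE

Orientations are given as a unit quaternion [x, y, z, w].
In Python, from bench import env gives the robot as it stands. The module is installed in compiled form; this text tells all that it offers.
- The arm moves only by the tool jog_arm, never from a script. Its argument "targets" is a list of rows, each a list of 2 entries, a list of its own where there are three numbers: the shift along the tool's x, y, z in m, then the turn about the tool's y in rad. In form: [[[dx, dy, dz], twist], ...]. A call has 1 to 20 rows; each row shifts and turns the commanded pose from where the row before left it, along the tool's axes as they then stand; what a row does not reach is not made up. A row lasts 1/12 s, in which the tool goes at most 41.7 mm and 7.16 degrees, less where a joint would pass 70% of its speed; a pose out of reach is approached as far as the arm can. A call is refused whole if a number of a shift passes 0.0417 or a number of a turn 0.125, either way. A call with a gripper value outside its range is refused whole. "grip" is the opening, from 0 (shut) to 1 (fully open), set as the call begins (left out, the last holds). The fingers move at their own pace and stop on an object; "squeeze" is the grip in N (left out, the last holds). Time passes only in rows, so rows that do not move let the fingers close. It gives the time, the measured TCP pose, the force and the opening at its end, in the units of the state.
- env.sense(): the state, without advancing time (a new reading comes with each control period).
- env.capture(name): name is "side" or "top"; returns (picture, depth): 420x560x3 uint8, blue, green, red; 420x560 float32, m along the optical axis (not along the pixel's ray), 0 where there is no reading.
- env.get_calibration(name): a dict with "fx", "fy", "cx", "cy" (pixels), "rvec" (rotation vector, rad) and "tvec" (3), from world to camera coordinates, as OpenCV has them. Camera axes: x right, y down, z forward; pixel columns grow to the right and rows downward; lengths in m; the calibration is good to about 2 mm. A picture is of the moment at which its call begins. get_calibration takes no time and is no camera call.
- env.sign_off(): hands the job in, once; it reports no verdict.
The state is a dict: "clock": time; "joint_positions": joint angles; "qvel": joint speeds; "joint_efforts": joint torques, N m; "eef_pos": TCP position; "orientation": TCP orientation; "ft_force": force on the tool from outside, world axes, zero at the start; "moment": the same for the moment, N m; "grip_width": opening from 0.0 (shut) to 1.0 (fully open).
Only numpy, scipy, OpenCV 4.12 (cv2) and the standard library are available. Lean on these libraries where they do the work, as an engineer would, in place of code of your own. Each camera call takes 0.05 s, during which the arm holds its last target.

## Working session

There is one attempt and no reset: what is moved stays moved. The work goes in short steps, Python scripts to look and compute and a tool call to move; the robot and the scene stay as the last step left them, time stands still between calls to the robot, and variables do not carry over. Pictures are saved under pics/ and viewed, and the job is handed in when it is done.

Besides the shell and the picture viewer there is one more tool, called after ">>>" by a JSON object that holds its "api" and its "payload", one argument or row to a line. jog_arm: Moves the arm, as the interface text tells. Its arguments: {"type":"object","properties":{"targets":{"type":"array"},"grip":{"type":"number"},"squeeze":{"type":"number"}},"required":["targets"]}

```bash
mkdir -p pics; python3 - <<'E'
from bench import env
import cv2,numpy as np
s=env.sense();print({k:np.round(v,3).tolist() for k,v in s.items()})
for n in("top","side"):
    p,d=env.capture(n);cv2.imwrite(f"pics/{n}0.png",p);np.save(f"pics/{n}0.npy",d);c=env.get_calibration(n);print(n,c)
E
```

```text
{'clock': 0.0, 'joint_positions': [1.122, 0.32, 1.566, -0.0, 1.257, -0.02], 'qvel': [-0.001, -0.0, 0.0, 0.001, 0.001, -0.0], 'joint_efforts': [-0.001, -41.247, -23.197, 0.073, 0.046, -0.0], 'eef_pos': [0.239, 0.522, 0.183], 'orientation': [0.595, 0.382, -0.383, -0.595], 'ft_force': [0.428, 0.089, -0.083], 'moment': [0.012, 0.034, 0.005], 'grip_width': 1.002}
top {'fx': 511.8309852226315, 'fy': 511.8309852226315, 'cx': 266.18105589758045, 'cy': 205.05193983455334, 'rvec': array([ 2.13760975, -2.07924925,  0.2312237 ]), 'tvec': array([-0.15814472,  0.54670129,  0.98077187])}
side {'fx': 398.9013488897503, 'fy': 398.9013488897503, 'cx': 278.5902300094432, 'cy': 206.65411648848226, 'rvec': array([ 0.1107454 , -2.76981954,  1.39710275]), 'tvec': array([0.56415057, 0.15024783, 0.87334746])}
```

View pics/top0.png

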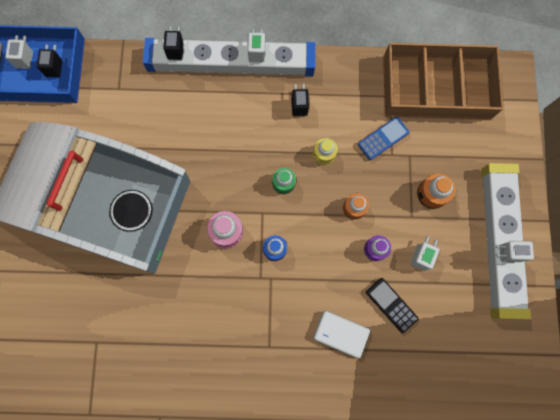

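View pics/side0.png

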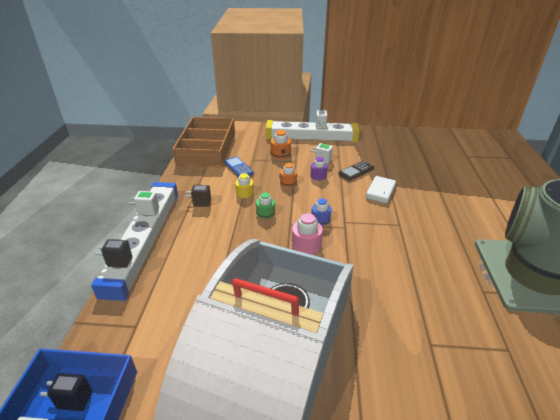

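Candidates for the lantern in the top view are small orange (357,205), large orange (437,190), pink (225,229), purple (378,248), yellow (325,151), blue (275,248) and green (284,181). By the description, I choose the small orange one at (357,205). The pad is at (131,211) and the red bar is around (65,181).

```bash
cat > h.py <<'E'
import numpy as np,cv2
from bench import env
def cal(n):
    c=env.get_calibration(n);R=cv2.Rodrigues(c["rvec"])[0];return c,R,c["tvec"]
def unp(n,u,v,d):
    c,R,t=cal(n);u,v,d=map(np.asarray,(u,v,d))
    P=np.stack([(u-c["cx"])/c["fx"]*d,(v-c["cy"])/c["fy"]*d,d],-1);return (P-t)@R
def plane(n,u,v,z):
    a=unp(n,u,v,1.0);_,R,t=cal(n);o=-R.T@t;return o+(a-o)*(z-o[2])/(a[2]-o[2])
def cloud(n,d):
    v,u=np.mgrid[:420,:560];return unp(n,u,v,d)
def proj(n,P):
    c,R,t=cal(n);q=np.asarray(P)@R.T+t;return np.array([q[...,0]/q[...,2]*c["fx"]+c["cx"],q[...,1]/q[...,2]*c["fy"]+c["cy"]]).T
E
python3 - <<'E'
from h import *
p=cv2.imread("pics/top0.png");d=np.load("pics/top0.npy");C=cloud("top",d)
for n in("top","side"):
    c,R,t=cal(n);print(n,"cam",(-R.T@t).round(3),"fwd",R[2].round(3))
for nm,u,v in[("or",357,205),("OR",437,190),("pink",225,229),("pur",378,248),("blue",275,248),("green",284,181),("yel",325,151),("pad",131,211),("bar",65,181),("table",300,300)]:
    print(nm,np.median(C[v-2:v+3,u-2:u+3].reshape(-1,3),0).round(4))
# lantern: points within 50mm, z histogram
for nm,(u,v) in {"or":(357,205),"OR":(437,190)}.items():
    w=C[v-30:v+30,u-30:u+30].reshape(-1,3);hs=cv2.cvtColor(p,cv2.COLOR_BGR2HSV)[v-30:v+30,u-30:u+30].reshape(-1,3)
    for a,b in((.03,.042),(.042,.052),(.054,.068)):
        m=(w[:,2]>a)&(w[:,2]<b);q=w[m];print(nm,a,m.sum(),q.mean(0).round(4),((q.min(0)+q.max(0))/2).round(4),np.ptp(q,0).round(3))
# pad : dark pixels z .034
g=p.max(2);m=np.zeros_like(g,bool);m[180:245,100:165]=1
m&=(g<50);w=C[m];print("pad",m.sum(),np.median(w,0),)
ct,_=cv2.findContours((m*255).astype(np.uint8),0,2);k=max(ct,key=cv2.contourArea);e=cv2.fitEllipse(k);print(e,plane("top",*e[0],.034))
hsv=cv2.cvtColor(p,cv2.COLOR_BGR2HSV);m=((hsv[...,0]<6)|(hsv[...,0]>174))&(hsv[...,1]>170);m[:,100:]=0
w=C[m];print("bar",m.sum(),w.mean(0),np.percentile(w,[2,98],axis=0));
v,u=np.nonzero(m);r=cv2.minAreaRect(np.stack([u,v],1).astype(np.float32));print(r)
# box wall top points
m=(C[...,2]>.07)&(d>0);m[:,200:]=0
o=cv2.resize(p[110:290,0:400],None,fx=2,fy=2);cv2.imwrite("pics/crop.png",o)
cv2.imwrite("pics/cropL.png",cv2.resize(p[170:260,310:470],None,fx=5,fy=5,interpolation=2))
E
```

```text
top cam [ 0.328 -0.143  1.076] fwd [ 0.214  0.    -0.977]
side cam [0.512 0.656 0.641] fwd [ 0.065 -0.802 -0.594]
or [ 0.5565 -0.3281  0.0583]
OR [ 0.5883 -0.4868  0.0749]
pink [ 0.4951 -0.0635  0.0829]
pur [ 0.4697 -0.3689  0.0581]
blue [ 0.4639 -0.1629  0.0581]
green [ 0.6027 -0.1782  0.0574]
yel [ 0.6704 -0.2624  0.0569]
pad [0.5359 0.1379 0.0319]
bar [0.5696 0.2398 0.1294]
table [ 0.3649 -0.2184 -0.0011]
or 0.03 232 [ 0.5586 -0.3297  0.0364] [ 0.5615 -0.3326  0.036 ] [0.049 0.05  0.012]
or 0.042 43 [ 0.5564 -0.3275  0.0478] [ 0.5619 -0.3323  0.0474] [0.033 0.033 0.009]
or 0.054 128 [ 0.5617 -0.332   0.0577] [ 0.5607 -0.3317  0.058 ] [0.027 0.027 0.008]
OR 0.03 76 [ 0.5815 -0.4791  0.0366] [ 0.5923 -0.4894  0.0362] [0.055 0.049 0.011]
OR 0.042 369 [ 0.5935 -0.4946  0.0488] [ 0.5973 -0.5002  0.0471] [0.066 0.068 0.01 ]
OR 0.054 81 [ 0.5897 -0.488   0.0617] [ 0.593  -0.4958  0.061 ] [0.05  0.045 0.014]
pad 876 [0.53847309 0.139334   0.03272115]
((130.1221466064453, 209.96502685546875), (31.43328094482422, 33.5438232421875), 61.52423858642578) [0.53805873 0.13919544 0.034     ]
bar 308 [0.56417715 0.23387988 0.16473255] [[0.51454365 0.21279584 0.1389504 ]
 [0.61652118 0.25120716 0.17315001]]
((64.68103790283203, 180.0775909423828), (15.231546401977539, 59.21920394897461), 23.198591232299805)
```

View pics/cropL.png

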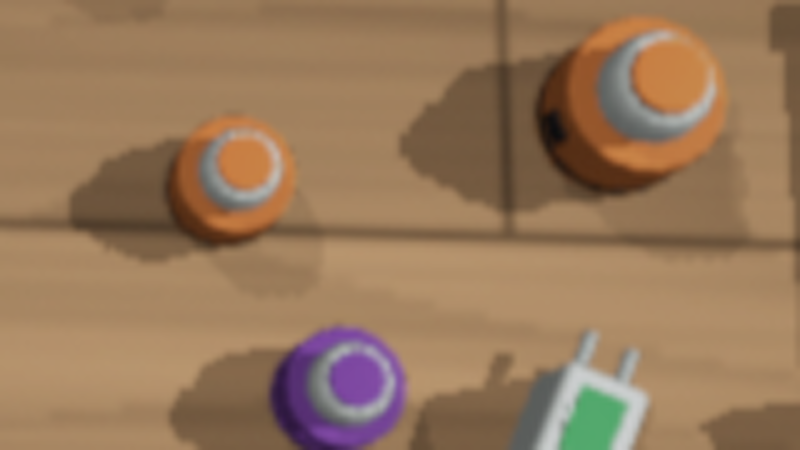

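View pics/crop.png

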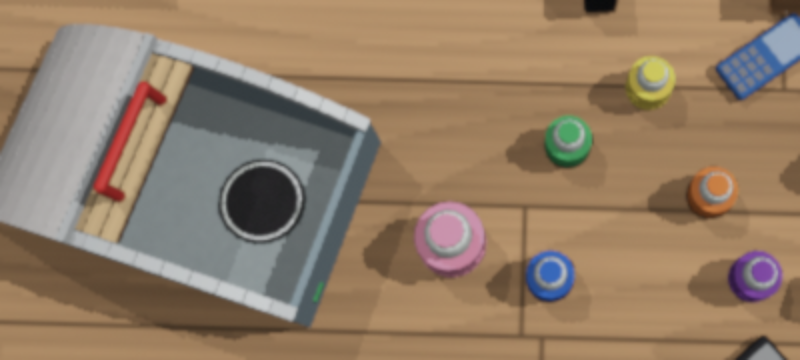

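```bash
python3 - <<'E'
from h import *
from scipy.spatial.transform import Rotation as Ro
p=cv2.imread("pics/top0.png");d=np.load("pics/top0.npy");C=cloud("top",d)
hsv=cv2.cvtColor(p,cv2.COLOR_BGR2HSV);m=((hsv[...,0]<6)|(hsv[...,0]>174))&(hsv[...,1]>150);m[:,100:]=0
w=C[m];w=w[w[:,2]>.160];print(len(w),w.mean(0),np.percentile(w,[2,50,98],axis=0))
l=cv2.fitLine(w[:,:2].astype(np.float32),cv2.DIST_HUBER,0,.01,.01).ravel();print("bar line",l,np.degrees(np.arctan2(l[1],l[0])))
t=(w[:,:2]-l[2:])@l[:2];print("ext",t.min(),t.max(),"mid",l[2:]+l[:2]*(t.min()+t.max())/2)
# pad: disc of z~.034 vs floor
g=cv2.cvtColor(p,cv2.COLOR_BGR2GRAY)
reg=C[170:255,90:180].reshape(-1,3);mm=(reg[:,2]>.026)&(reg[:,2]<.042);q=reg[mm];print("z",np.histogram(reg[:,2],bins=np.arange(-.01,.1,.005)))
print("padz",mm.sum(),np.median(q,0),(np.percentile(q,1,axis=0)+np.percentile(q,99,axis=0))/2,np.ptp(q,0))
e=cv2.minEnclosingCircle(q[:,:2].astype(np.float32));print(e)
# white ring
r=(g>150);r[:, :100]=0;r[:,165:]=0;r[:180]=0;r[245:]=0
# front wall top
T=C[100:290,80:200].reshape(-1,3);T=T[(T[:,2]>.078)&(T[:,2]<.089)]
print(len(T));
s=env.sense();M=Ro.from_quat(s["orientation"]).as_matrix();print(M.round(3),s["eef_pos"])
E
```

```text
363 [0.56634473 0.23430456 0.16936933] [[0.51603859 0.21583254 0.16292725]
 [0.56638544 0.23471014 0.16965597]
 [0.61683751 0.25143345 0.1732927 ]]
bar line [ 0.95556605 -0.29477713  0.56634474  0.23430456] -17.144173
ext -0.05420139649136534 0.0556832149587463 mid [0.56705273 0.23408616]
z (array([  21,  312,   90,   31,   26,   29,   43, 2239, 3639,  226,   50,
         48,   53,   45,   56,   54,   53,   98,  284,   33,   19]), array([-0.01 , -0.005,  0.   ,  0.005,  0.01 ,  0.015,  0.02 ,  0.025,
        0.03 ,  0.035,  0.04 ,  0.045,  0.05 ,  0.055,  0.06 ,  0.065,
        0.07 ,  0.075,  0.08 ,  0.085,  0.09 ,  0.095]))
padz 6068 [0.54341252 0.14403107 0.03081796] [0.53675472 0.13938081 0.03188615] [0.18235184 0.19403523 0.01585713]
((0.5420907735824585, 0.14418749511241913), 0.11885746568441391)
582
[[ 0.416 -0.001 -0.909]
 [ 0.909 -0.001  0.416]
 [-0.002 -1.     0.   ]] [0.2388494  0.52251134 0.18269352]
```

```bash
python3 - <<'E'
import cv2
p=cv2.imread("pics/top0.png");cv2.imwrite("pics/box.png",cv2.resize(p[120:280,0:200],None,fx=4,fy=4/1.07,interpolation=2)[:600])
p=cv2.imread("pics/side0.png");cv2.imwrite("pics/boxs.png",cv2.resize(p[230:350,200:370],None,fx=4.5,fy=4.5,interpolation=2))
E
```

```text
(no output)
```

View pics/boxs.png

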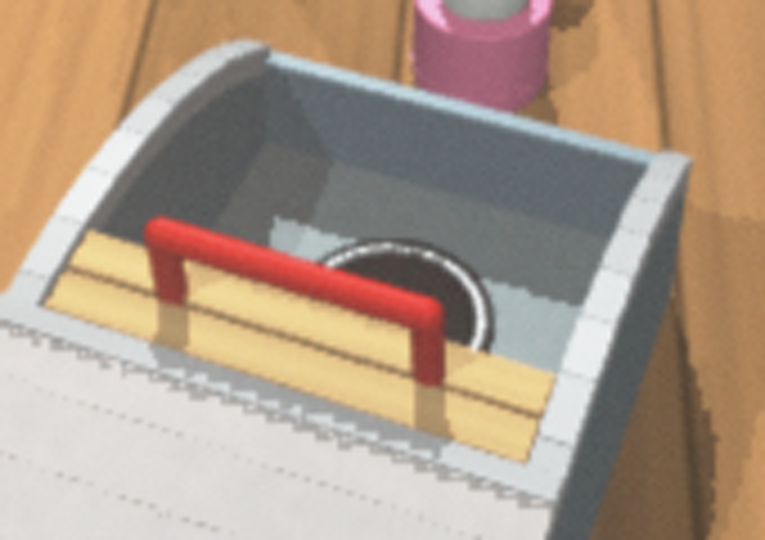

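The choice is confirmed: the small plain orange lantern, with the larger orange one to its right being the look-alike. The lantern is at about (0.561,-0.332) and the pad at (0.538,0.139). The box's back direction is (0.295,0.956). First I rise and turn so tool x lies along the box's y.

>>> {"api": "jog_arm", "payload": {
  "targets": [
    [[0, -0.04, 0], 0],
    [[0, -0.04, 0], 0],
    [[0, 0, 0], 0.12],
    [[0, 0, 0], 0.12],
    [[0, 0, 0], 0.12],
    [[0, 0, 0], 0.12],
    [[0, 0, 0], 0.12],
    [[0, 0, 0], 0.12],
    [[0, 0, 0], 0.12],
    [[0, 0, 0], 0.12],
    [[0, 0, 0], 0.12],
    [[0, 0, 0], 0.12],
    [[0, 0, 0], 0.12],
    [[0, 0, 0], 0.12],
    [[0, 0, 0], 0]
  ],
  "grip": 1
}}

```text
clock: 1.35
eef_pos: [0.239, 0.5227, 0.2629]
orientation: [0.7, -0.106, 0.106, -0.699]
ft_force: [-0.8, 0.6, 0.6]
grip_width: 1.001
```

```bash
cat > to.py <<'E'
import sys
from h import *
from scipy.spatial.transform import Rotation as Ro
def to(x,y,z,q=None):
    s=env.sense();M=Ro.from_quat(s["orientation"]).as_matrix();D=np.array([x,y,z])-s["eef_pos"]
    print("clk",round(s["clock"],2),"eef",s["eef_pos"].round(4),"yaw",np.degrees(np.arctan2(M[1,0],M[0,0])).round(2),"tool shift",(M.T@D).round(4),"F",s["ft_force"].round(1),"grip",round(s["grip_width"],3))
if __name__=="__main__": to(*map(float,sys.argv[1:4]))
E
python3 to.py 0.561 -0.332 0.26
```

```text
clk 1.35 eef [0.239  0.5227 0.2629] yaw -17.18 tool shift [ 0.5601  0.0036 -0.7214] F [-0.8  0.6  0.6] grip 1.001
```

>>> {"api": "jog_arm", "payload": {
  "targets": [
    [[0.02, 0, -0.0258], 0],
    [[0.02, 0, -0.0258], 0],
    [[0.02, 0, -0.0258], 0],
    [[0.02, 0, -0.0258], 0],
    [[0.02, 0, -0.0258], 0],
    [[0.02, 0, -0.0258], 0],
    [[0.02, 0, -0.0258], 0],
    [[0.02, 0, -0.0258], 0],
    [[0.02, 0, -0.0258], 0],
    [[0.02, 0, -0.0258], 0],
    [[0.02, 0, -0.0258], 0],
    [[0.02, 0, -0.0258], 0],
    [[0.02, 0, -0.0258], 0],
    [[0.02, 0, -0.0258], 0],
    [[0.02, 0, -0.0258], 0],
    [[0.02, 0, -0.0258], 0],
    [[0.02, 0, -0.0258], 0],
    [[0.02, 0, -0.0258], 0],
    [[0.02, 0, -0.0258], 0],
    [[0.02, 0, -0.0258], 0]
  ]
}}

```text
clock: 3.02
eef_pos: [0.47, -0.0894, 0.2633]
orientation: [-0.699, 0.104, -0.104, 0.7]
ft_force: [0.7, 0.4, 0.1]
grip_width: 0.998
```

>>> {"api": "jog_arm", "payload": {
  "targets": [
    [[0.02, 0, -0.0258], 0],
    [[0.02, 0, -0.0258], 0],
    [[0.02, 0, -0.0258], 0],
    [[0.02, 0, -0.0258], 0],
    [[0.02, 0, -0.0258], 0],
    [[0.02, 0, -0.0258], 0],
    [[0.02, 0, -0.0258], 0],
    [[0.02, 0, -0.0258], 0],
    [[0, 0, 0], 0],
    [[0, 0, 0], 0]
  ]
}}

```text
clock: 3.85
eef_pos: [0.5621, -0.3332, 0.2618]
orientation: [-0.699, 0.106, -0.104, 0.7]
ft_force: [-0.0, 0.5, -0.5]
grip_width: 0.995
```

```bash
python3 to.py 0.561 -0.332 0.015
```

```text
clk 3.85 eef [ 0.5621 -0.3332  0.2618] yaw -17.05 tool shift [-0.0009  0.2468  0.0006] F [-0.   0.5 -0.5] grip 0.995
```

>>> {"api": "jog_arm", "payload": {
  "targets": [
    [[-0.001, 0.035, 0], 0],
    [[0, 0.035, 0], 0],
    [[0, 0.035, 0], 0],
    [[0, 0.035, 0], 0],
    [[0, 0.035, 0], 0],
    [[0, 0.03, 0], 0],
    [[0, 0.02, 0], 0],
    [[0, 0.012, 0], 0],
    [[0, 0.01, 0], 0],
    [[0, 0, 0], 0],
    [[0, 0, 0], 0]
  ]
}}

```text
clock: 4.77
eef_pos: [0.5619, -0.3316, 0.0173]
orientation: [0.699, -0.104, 0.105, -0.699]
ft_force: [0.1, 0.0, 0.0]
grip_width: 1.003
```

```bash
python3 to.py 0.561 -0.332 0.015;python3 - <<'E'
from h import *
p,_=env.capture("top");q,_=env.capture("side")
a=cv2.resize(p[150:260,300:450],(450,330));b=cv2.resize(q[110:210,220:330],(350,330))
cv2.imwrite("pics/pre.png",np.hstack([a,b]))
E
```

```text
clk 4.77 eef [ 0.5619 -0.3316  0.0173] yaw -17.02 tool shift [-0.0008  0.0023 -0.0007] F [0.1 0.  0. ] grip 1.003
```

View pics/pre.png

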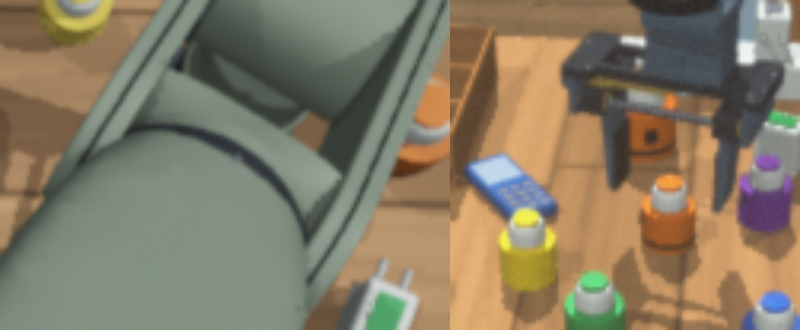

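The side crop shows the fingers behind and above the orange lantern (668,215 in the crop), not around it. I'll check this by projection before closing.

```bash
python3 - <<'E'
from h import *
q,d=env.capture("side");cv2.imwrite("pics/side2.png",q);np.save("pics/side2.npy",d)
p,dt=env.capture("top");cv2.imwrite("pics/top2.png",p)
s=env.sense();print(s["clock"],s["eef_pos"],s["joint_positions"].round(3))
e=s["eef_pos"];x=np.array([.956,-.293,0])
print("TCP px",proj("side",e),"fingertips",proj("side",np.array([e+.0455*x,e-.0455*x])),"lantern old",proj("side",np.array([.561,-.332,.03])),proj("top",np.array([.561,-.332,.03])))
C=cloud("side",d)
hs=cv2.cvtColor(q,cv2.COLOR_BGR2HSV);m=(hs[...,0]>5)&(hs[...,0]<14)&(hs[...,1]>200);m&=(C[...,2]>.02)&(C[...,2]<.09)
n,l,st,ce=cv2.connectedComponentsWithStats((m*255).astype(np.uint8))
for i in range(1,n):
    if st[i,4]>15:print(st[i],ce[i],np.median(C[l==i],0),C[l==i].min(0),C[l==i].max(0))
a=cv2.resize(q[100:220,200:350],(750,600));cv2.imwrite("pics/s2.png",a)
E
```

```text
4.9667 [ 0.56223468 -0.3322399   0.01803799] [-0.551  0.572  1.592  0.     0.975 -0.254]
TCP px [289.01048468 176.73830745] fingertips [[274.58786551 173.72097902]
 [303.77190741 179.82651633]] lantern old [289.48888226 173.30362242] [356.50120609 205.85481669]
```

View pics/s2.png

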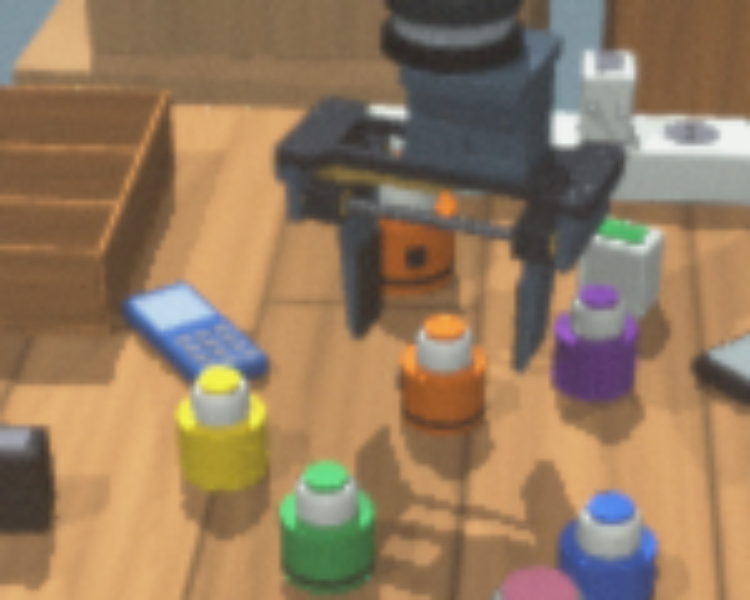

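```bash
python3 - <<'E'
from h import *
d=np.load("pics/side2.npy");q=cv2.imread("pics/side2.png");C=cloud("side",d)
for u in (270,272,274,303,305,307):
    print(u,[(v,q[v,u].tolist(),C[v,u].round(3).tolist()) for v in range(152,180,3)])
for u,v in[(289,165),(289,175),(289,180),(289,190)]: print(C[v,u].round(3),q[v,u])
E
```

```text
270 [(152, [84, 81, 77], [0.617, -0.334, 0.096]), (155, [84, 79, 75], [0.617, -0.335, 0.086]), (158, [83, 78, 74], [0.617, -0.33, 0.079]), (161, [83, 80, 79], [0.617, -0.332, 0.069]), (164, [85, 85, 86], [0.617, -0.326, 0.062]), (167, [90, 116, 142], [0.618, -0.334, 0.047]), (170, [97, 144, 193], [0.624, -0.393, 0.001]), (173, [99, 144, 191], [0.623, -0.38, -0.001]), (176, [98, 143, 191], [0.621, -0.36, 0.0]), (179, [99, 145, 193], [0.619, -0.344, 0.0])]
272 [(152, [46, 53, 59], [0.611, -0.33, 0.099]), (155, [48, 54, 61], [0.611, -0.331, 0.089]), (158, [46, 51, 59], [0.611, -0.331, 0.079]), (161, [48, 53, 60], [0.611, -0.33, 0.07]), (164, [51, 54, 61], [0.611, -0.33, 0.06]), (167, [71, 96, 124], [0.612, -0.335, 0.047]), (170, [95, 143, 191], [0.619, -0.398, -0.002]), (173, [101, 148, 195], [0.617, -0.38, -0.001]), (176, [101, 150, 197], [0.615, -0.36, 0.001]), (179, [101, 151, 200], [0.614, -0.345, -0.001])]
274 [(152, [42, 48, 57], [0.607, -0.345, 0.091]), (155, [49, 54, 64], [0.607, -0.344, 0.082]), (158, [43, 50, 59], [0.607, -0.346, 0.07]), (161, [42, 50, 57], [0.607, -0.347, 0.0
[... 1111 characters left out ...]
6, [105, 157, 208], [0.516, -0.368, 0.0]), (179, [107, 157, 210], [0.515, -0.354, -0.001])]
307 [(152, [60, 59, 62], [0.513, -0.278, 0.131]), (155, [82, 80, 73], [0.513, -0.301, 0.109]), (158, [78, 73, 70], [0.512, -0.298, 0.102]), (161, [70, 68, 68], [0.512, -0.304, 0.089]), (164, [73, 69, 68], [0.512, -0.31, 0.076]), (167, [70, 69, 70], [0.511, -0.311, 0.066]), (170, [83, 112, 141], [0.511, -0.402, 0.001]), (173, [96, 143, 186], [0.51, -0.387, -0.0]), (176, [105, 156, 207], [0.51, -0.365, 0.003]), (179, [106, 156, 205], [0.509, -0.348, 0.003])]
[ 0.563 -0.33   0.059] [ 70 163 244]
[ 0.561 -0.309  0.038] [ 52 101 169]
[ 0.561 -0.303  0.025] [ 39  89 159]
[ 0.56  -0.291 -0.001] [ 69  98 128]
```

Depth puts the fingertips at z≈0.048, while the reported TCP z is 0.018. The xy agrees, so there is a height disagreement of about 30 mm. I'll go down a little and see which is right.

>>> {"api": "jog_arm", "payload": {
  "targets": [
    [[0, 0.004, 0], 0],
    [[0, 0.004, 0], 0],
    [[0, 0, 0], 0],
    [[0, 0, 0], 0]
  ]
}}

```text
clock: 5.3
eef_pos: [0.561, -0.3316, 0.008]
orientation: [-0.699, 0.105, -0.105, 0.699]
ft_force: [-0.5, -0.3, -1.1]
grip_width: 1.002
```

```bash
cat > tip.py <<'E'
from h import *
s=env.sense();e=s["eef_pos"]
q,d=env.capture("side");C=cloud("side",d)
g=q.max(2).astype(int)-q.min(2)
# finger pixels: low saturation, within +-75mm of eef axis in plan, above table
m=(g<30)&(q.max(2)<110)&(np.hypot(C[...,0]-e[0],C[...,1]-e[1])<.075)&(C[...,2]>.008)&(C[...,2]<.25)&(d>0)
w=C[m];print("clk",s["clock"],"eef",e.round(4),"F",s["ft_force"].round(1),"grip",s["grip_width"])
ax=(w[:,0]-e[0])*.956-(w[:,1]-e[1])*.293
for k in(1,-1):
    t=w[ax*k>.01]
    if len(t):print("side",k,len(t),"lowest z",np.sort(t[:,2])[:6].round(3),"mean xy of low",t[t[:,2]<np.sort(t[:,2])[5]+.02].mean(0).round(3))
E
python3 tip.py
```

```text
clk 5.3 eef [ 0.561  -0.3316  0.008 ] F [-0.5 -0.3 -1.1] grip 1.0018686278239228
side 1 555 lowest z [0.04  0.041 0.041 0.042 0.042 0.043] mean xy of low [ 0.609 -0.339  0.053]
side -1 918 lowest z [0.016 0.022 0.043 0.046 0.047 0.047] mean xy of low [ 0.512 -0.31   0.053]
```

>>> {"api": "jog_arm", "payload": {
  "targets": [
    [[0, 0.003, 0], 0],
    [[0, 0.003, 0], 0],
    [[0, 0.002, 0], 0],
    [[0, 0, 0], 0],
    [[0, 0, 0], 0]
  ]
}}

```text
clock: 5.77
eef_pos: [0.5612, -0.3316, 0.0001]
orientation: [-0.699, 0.105, -0.105, 0.699]
ft_force: [-0.3, -0.5, -0.3]
grip_width: 0.998
```

```bash
python3 tip.py
```

```text
clk 5.7667 eef [ 5.612e-01 -3.316e-01  1.000e-04] F [-0.3 -0.5 -0.3] grip 0.9982888912053877
side 1 573 lowest z [0.033 0.033 0.034 0.036 0.037 0.037] mean xy of low [ 0.61  -0.339  0.045]
side -1 947 lowest z [0.032 0.033 0.034 0.036 0.038 0.038] mean xy of low [ 0.514 -0.31   0.047]
```

>>> {"api": "jog_arm", "payload": {
  "targets": [
    [[0, 0.002, 0], 0],
    [[0, 0.002, 0], 0],
    [[0, 0, 0], 0],
    [[0, 0, 0], 0]
  ]
}}

```text
clock: 6.15
eef_pos: [0.5612, -0.3316, -0.0038]
orientation: [-0.699, 0.105, -0.105, 0.699]
ft_force: [-0.5, 0.1, 0.1]
grip_width: 0.999
```

```bash
python3 tip.py
```

```text
clk 6.15 eef [ 0.5612 -0.3316 -0.0038] F [-0.5  0.1  0.1] grip 0.9989098949153286
side 1 584 lowest z [0.029 0.03  0.031 0.032 0.032 0.033] mean xy of low [ 0.61  -0.339  0.042]
side -1 955 lowest z [0.028 0.031 0.031 0.032 0.033 0.036] mean xy of low [ 0.514 -0.31   0.044]
```

There was no contact at reported z=-0.004, and the cameras consistently show the tips about 33 mm higher. The reported TCP is therefore about 32 mm too low, so I correct by that much (true z ≈ eef+0.032). I want a true tip height of about 14 mm.

>>> {"api": "jog_arm", "payload": {
  "targets": [
    [[0, 0.003, 0], 0],
    [[0, 0.003, 0], 0],
    [[0, 0.003, 0], 0],
    [[0, 0.003, 0], 0],
    [[0, 0.002, 0], 0],
    [[0, 0, 0], 0],
    [[0, 0, 0], 0]
  ]
}}

```text
clock: 6.78
eef_pos: [0.5613, -0.3317, -0.0178]
orientation: [-0.699, 0.105, -0.105, 0.699]
ft_force: [1.1, 0.2, 0.3]
grip_width: 0.998
```

```bash
python3 tip.py;  python3 - <<'E'
from h import *
q,d=env.capture("side");cv2.imwrite("pics/s3.png",cv2.resize(q[100:220,200:350],(750,600)))
E
```

```text
clk 6.7833 eef [ 0.5613 -0.3317 -0.0178] F [1.1 0.2 0.3] grip 0.9977845903254449
side 1 593 lowest z [0.013 0.016 0.016 0.017 0.017 0.02 ] mean xy of low [ 0.611 -0.337  0.028]
side -1 1009 lowest z [0.011 0.014 0.018 0.019 0.019 0.021] mean xy of low [ 0.512 -0.317  0.03 ]
```

View pics/s3.png

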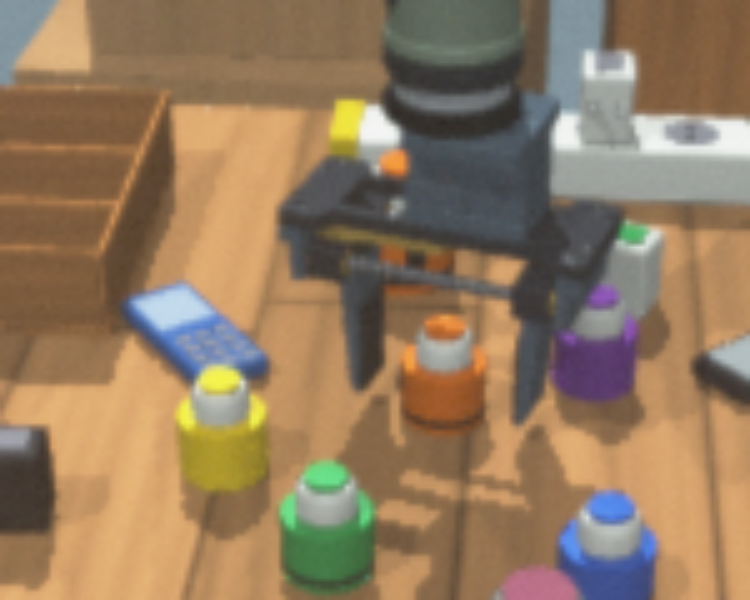

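The fingers now straddle the small orange lantern at (443,375 in the crop), with the tips about 15 mm above the table. I close the gripper.

>>> {"api": "jog_arm", "payload": {
  "targets": [
    [[0, 0, 0], 0],
    [[0, 0, 0], 0],
    [[0, 0, 0], 0],
    [[0, 0, 0], 0],
    [[0, 0, 0], 0],
    [[0, 0, 0], 0],
    [[0, 0, 0], 0],
    [[0, 0, 0], 0],
    [[0, 0, 0], 0],
    [[0, 0, 0], 0]
  ],
  "grip": 0.4,
  "squeeze": 20
}}

```text
clock: 7.72
eef_pos: [0.5614, -0.3318, -0.0175]
orientation: [-0.699, 0.105, -0.105, 0.699]
ft_force: [0.8, -0.6, -0.2]
grip_width: 0.541
```

>>> {"api": "jog_arm", "payload": {
  "targets": [
    [[0, -0.01, 0], 0],
    [[0, -0.02, 0], 0],
    [[0, -0.03, 0], 0],
    [[0, -0.03, 0], 0],
    [[0, -0.03, 0], 0],
    [[0, -0.03, 0], 0],
    [[0, -0.03, 0], 0],
    [[0, -0.02, 0], 0],
    [[0, -0.02, 0], 0],
    [[0, 0, 0], 0],
    [[0, 0, 0], 0]
  ],
  "grip": 0.3
}}

```text
clock: 8.63
eef_pos: [0.5615, -0.3319, 0.2036]
orientation: [0.7, -0.104, 0.106, -0.699]
ft_force: [-0.2, -0.0, -2.6]
grip_width: 0.54
```

```bash
python3 to.py 0.538 0.139 0.2;  python3 - <<'E'
from h import *
q,d=env.capture("side");cv2.imwrite("pics/s4.png",q)
E
```

```text
clk 8.63 eef [ 0.5615 -0.3319  0.2036] yaw -17.08 tool shift [-0.1608  0.003   0.4432] F [-0.2 -0.  -2.6] grip 0.54
```

View pics/s4.png

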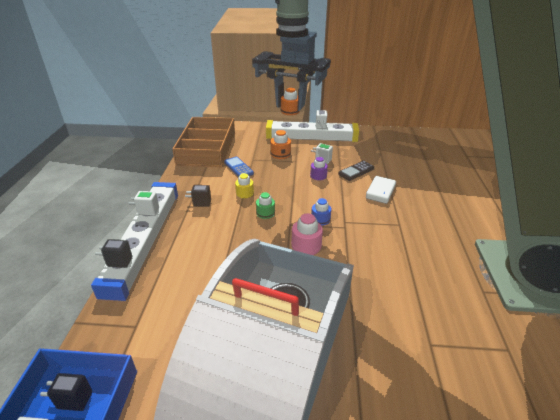

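The lantern hangs in the gripper at (290,100), upright. I move it over the pad.

>>> {"api": "jog_arm", "payload": {
  "targets": [
    [[-0.008, 0, 0.0222], 0],
    [[-0.008, 0, 0.0222], 0],
    [[-0.008, 0, 0.0222], 0],
    [[-0.008, 0, 0.0222], 0],
    [[-0.008, 0, 0.0222], 0],
    [[-0.008, 0, 0.0222], 0],
    [[-0.008, 0, 0.0222], 0],
    [[-0.008, 0, 0.0222], 0],
    [[-0.008, 0, 0.0222], 0],
    [[-0.008, 0, 0.0222], 0],
    [[-0.008, 0, 0.0222], 0],
    [[-0.008, 0, 0.0222], 0],
    [[-0.008, 0, 0.0222], 0],
    [[-0.008, 0, 0.0222], 0],
    [[-0.008, 0, 0.0222], 0],
    [[-0.008, 0, 0.0222], 0],
    [[-0.008, 0, 0.0222], 0],
    [[-0.008, 0, 0.0222], 0],
    [[-0.008, 0, 0.0222], 0],
    [[-0.008, 0, 0.0222], 0]
  ]
}}

```text
clock: 10.35
eef_pos: [0.5372, 0.1405, 0.2002]
orientation: [0.7, -0.106, 0.103, -0.699]
ft_force: [-0.3, -0.3, -1.0]
grip_width: 0.539
```

>>> {"api": "jog_arm", "payload": {
  "targets": [
    [[0, 0, 0], 0],
    [[0, 0, 0], 0],
    [[0, 0, 0], 0]
  ]
}}

```text
clock: 10.6
eef_pos: [0.5379, 0.1391, 0.201]
orientation: [0.7, -0.106, 0.104, -0.699]
ft_force: [0.5, -0.6, -1.1]
grip_width: 0.54
```

```bash
python3 to.py 0.538 0.139 0.017;  python3 - <<'E'
from h import *
q,d=env.capture("side");cv2.imwrite("pics/s5.png",q);C=cloud("side",d)
hs=cv2.cvtColor(q,cv2.COLOR_BGR2HSV);m=(hs[...,0]>5)&(hs[...,0]<14)&(hs[...,1]>180)&(C[...,1]>0)&(C[...,2]>.1)
w=C[m];print(m.sum(),w.mean(0).round(4),np.percentile(w,[2,98],axis=0).round(4))
p,_=env.capture("top");cv2.imwrite("pics/t5.png",p)
E
```

```text
clk 10.6 eef [0.5379 0.1391 0.201 ] yaw -17.06 tool shift [0.0005 0.184  0.0003] F [ 0.5 -0.6 -1.1] grip 0.54
326 [0.5417 0.1621 0.2565] [[0.5223 0.1421 0.2333]
 [0.5605 0.1671 0.2794]]
```

View pics/s5.png

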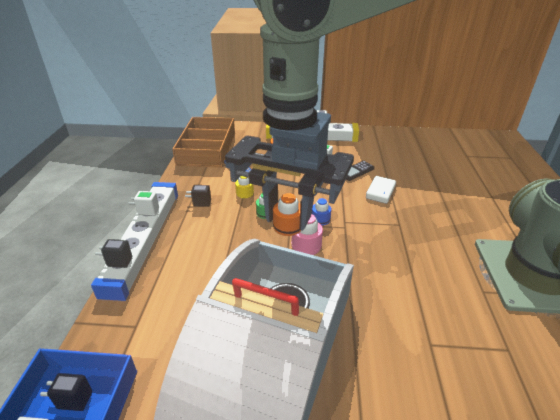

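The lantern is above the pad, centred to within about 3 mm, and its heights match (cap top 0.279). I lower it and watch the force.

>>> {"api": "jog_arm", "payload": {
  "targets": [
    [[0, 0.03, 0], 0],
    [[0, 0.03, 0], 0],
    [[0, 0.03, 0], 0],
    [[0, 0.025, 0], 0],
    [[0, 0.02, 0], 0],
    [[0, 0.01, 0], 0],
    [[0, 0.01, 0], 0],
    [[0, 0, 0], 0],
    [[0, 0, 0], 0]
  ]
}}

```text
clock: 11.45
eef_pos: [0.5393, 0.1395, 0.0479]
orientation: [-0.699, 0.105, -0.105, 0.699]
ft_force: [0.5, -0.8, -0.5]
grip_width: 0.54
```

```bash
python3 to.py 0.538 0.139 0.017;  python3 - <<'E'
from h import *
q,d=env.capture("side");cv2.imwrite("pics/s6.png",cv2.resize(q[130:350,170:400],(784,600)))
E
```

```text
clk 11.45 eef [0.5393 0.1395 0.0479] yaw -17.11 tool shift [-0.0011  0.0309 -0.0009] F [ 0.5 -0.8 -0.5] grip 0.54
```

View pics/s6.png

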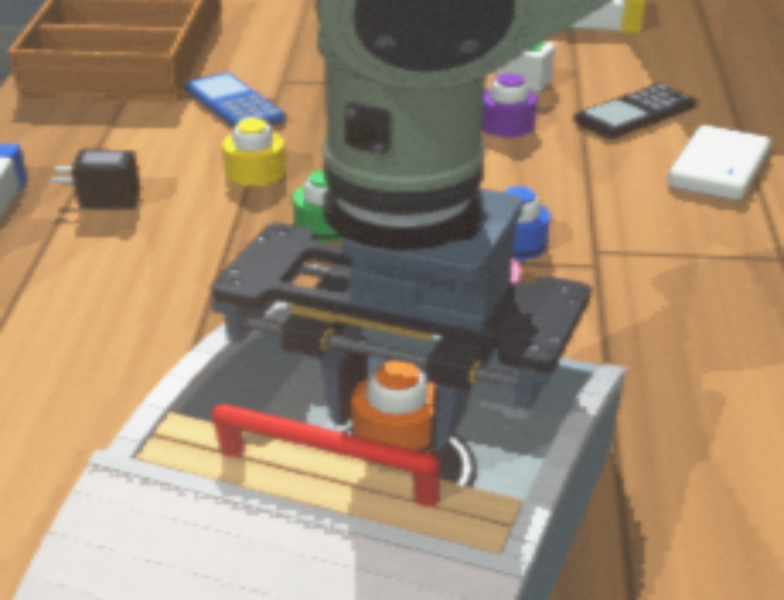

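>>> {"api": "jog_arm", "payload": {
  "targets": [
    [[-0.001, 0.005, -0.001], 0],
    [[0, 0.005, 0], 0],
    [[0, 0.005, 0], 0],
    [[0, 0.004, 0], 0],
    [[0, 0, 0], 0]
  ]
}}

```text
clock: 11.92
eef_pos: [0.5367, 0.1389, 0.0275]
orientation: [0.699, -0.106, 0.104, -0.699]
ft_force: [-0.7, 0.6, -1.4]
grip_width: 0.542
```

>>> {"api": "jog_arm", "payload": {
  "targets": [
    [[0, 0.003, 0], 0],
    [[0, 0.003, 0], 0],
    [[0, 0.003, 0], 0],
    [[0, 0, 0], 0]
  ]
}}

```text
clock: 12.25
eef_pos: [0.5371, 0.1389, 0.0188]
orientation: [0.699, -0.105, 0.105, -0.699]
ft_force: [0.1, -0.5, -1.4]
grip_width: 0.539
```

```bash
python3 to.py 0.538 0.139 0.0165;  python3 - <<'E'
from h import *
q,d=env.capture("side");cv2.imwrite("pics/s7.png",cv2.resize(q[130:350,170:400],(784,600)))
E
```

```text
clk 12.25 eef [0.5371 0.1389 0.0188] yaw -17.07 tool shift [0.0009 0.0023 0.0003] F [ 0.1 -0.5 -1.4] grip 0.539
```

View pics/s7.png

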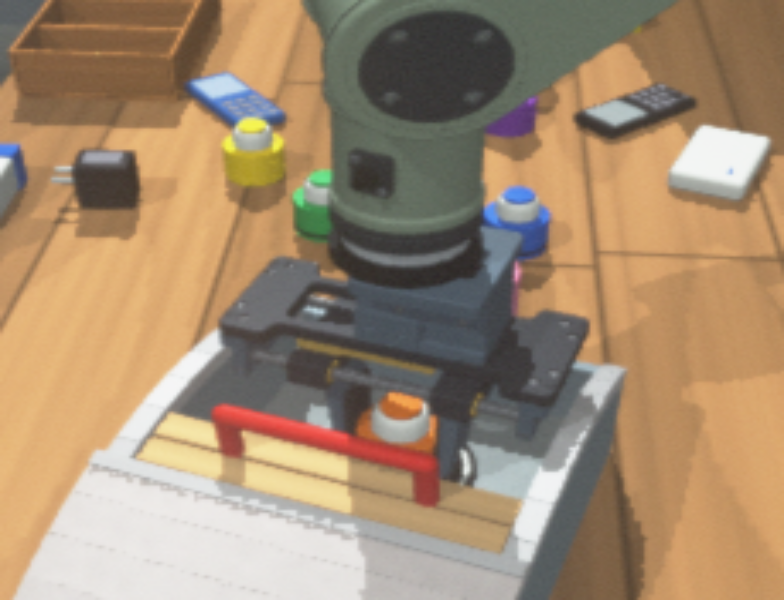

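Still clear, and about 2.5 mm remains.

>>> {"api": "jog_arm", "payload": {
  "targets": [
    [[0.001, 0.001, 0], 0],
    [[0, 0.001, 0], 0],
    [[0, 0, 0], 0],
    [[0, 0, 0], 0]
  ]
}}

```text
clock: 12.63
eef_pos: [0.5385, 0.1387, 0.0175]
orientation: [-0.699, 0.105, -0.105, 0.699]
ft_force: [-0.7, 0.4, -0.7]
grip_width: 0.538
```

>>> {"api": "jog_arm", "payload": {
  "targets": [
    [[0, 0.001, 0], 0],
    [[0, 0, 0], 0],
    [[0, 0, 0], 0]
  ]
}}

```text
clock: 12.88
eef_pos: [0.5384, 0.1388, 0.0165]
orientation: [-0.699, 0.105, -0.105, 0.699]
ft_force: [0.8, 1.4, -1.4]
grip_width: 0.538
```

```bash
python3 to.py 0.538 0.139 0.0165
```

```text
clk 12.88 eef [0.5384 0.1388 0.0165] yaw -17.07 tool shift [-0.0005 -0.      0.0001] F [ 0.8  1.4 -1.4] grip 0.538
```

>>> {"api": "jog_arm", "payload": {
  "targets": [
    [[0, 0.001, 0], 0],
    [[0, 0.0005, 0], 0],
    [[0, 0, 0], 0],
    [[0, 0, 0], 0]
  ]
}}

```text
clock: 13.22
eef_pos: [0.5385, 0.1387, 0.0164]
orientation: [-0.699, 0.105, -0.105, 0.699]
ft_force: [-2.8, -1.5, 8.8]
grip_width: 0.539
```

```bash
python3 - <<'E'
from h import *
import time
for i in range(3):
    q,d=env.capture("side");print(env.sense()["ft_force"].round(2))
C=cloud("side",d);hs=cv2.cvtColor(q,cv2.COLOR_BGR2HSV);m=(hs[...,0]>5)&(hs[...,0]<14)&(hs[...,1]>180)&(abs(C[...,1]-.14)<.05)&(abs(C[...,0]-.54)<.04)&(C[...,2]>.05)
w=C[m];print(m.sum(),w.mean(0).round(4),np.percentile(w,[2,98],axis=0).round(4))
E
```

```text
[-2.56 -1.42  8.54]
[-2.77  0.47  9.76]
[-2.17 -0.46  8.32]
39 [0.5391 0.1485 0.0904] [[0.5241 0.1426 0.0707]
 [0.5578 0.1574 0.0963]]
```

It has made contact (9 N), with the cap top at about 0.095, matching 0.034+0.060. I ease off 1 mm and release.

>>> {"api": "jog_arm", "payload": {
  "targets": [
    [[0, -0.001, 0], 0],
    [[0, 0, 0], 0],
    [[0, 0, 0], 0]
  ]
}}

```text
clock: 13.62
eef_pos: [0.5388, 0.1388, 0.0164]
orientation: [-0.699, 0.105, -0.105, 0.699]
ft_force: [-0.4, -0.3, 4.4]
grip_width: 0.54
```

>>> {"api": "jog_arm", "payload": {
  "targets": [
    [[0, 0, 0], 0],
    [[0, 0, 0], 0],
    [[0, 0, 0], 0],
    [[0, 0, 0], 0],
    [[0, 0, 0], 0],
    [[0, 0, 0], 0],
    [[0, 0, 0], 0]
  ],
  "grip": 0.85
}}

```text
clock: 14.2
eef_pos: [0.5384, 0.1387, 0.0159]
orientation: [-0.699, 0.105, -0.105, 0.699]
ft_force: [-0.3, 0.5, -0.6]
grip_width: 0.851
```

>>> {"api": "jog_arm", "payload": {
  "targets": [
    [[0, -0.005, 0], 0],
    [[0, -0.01, 0], 0],
    [[0, -0.02, 0], 0],
    [[0, -0.03, 0], 0],
    [[0, -0.04, 0], 0],
    [[0, -0.04, 0], 0],
    [[0, -0.04, 0], 0],
    [[0, -0.03, 0], 0],
    [[0, 0, 0], 0],
    [[0, 0, 0], 0]
  ]
}}

```text
clock: 15.03
eef_pos: [0.5395, 0.1389, 0.234]
orientation: [-0.698, 0.103, -0.107, 0.7]
ft_force: [-0.6, 0.4, -0.9]
grip_width: 0.85
```

```bash
python3 to.py 0.568 0.2375 0.231;  python3 - <<'E'
from h import *
q,d=env.capture("side");cv2.imwrite("pics/s8.png",cv2.resize(q[130:350,170:400],(784,600)))
C=cloud("side",d);hs=cv2.cvtColor(q,cv2.COLOR_BGR2HSV);m=(hs[...,0]>5)&(hs[...,0]<14)&(hs[...,1]>180)&(abs(C[...,1]-.14)<.05)&(abs(C[...,0]-.54)<.04)&(C[...,2]>.05)
w=C[m];print(m.sum(),w.mean(0).round(4),np.percentile(w,[2,98],axis=0).round(4));c=w[w[:,2]>.09];print("cap",len(c),c.mean(0))
m=((hs[...,0]<4)|(hs[...,0]>174))&(hs[...,1]>190)&(C[...,2]>.15)&(C[...,1]>.2)
w=C[m];print("bar",len(w),w.mean(0),np.percentile(w,[2,98],axis=0).round(4))
E
```

```text
clk 15.03 eef [0.5395 0.1389 0.234 ] yaw -17.07 tool shift [-0.0017  0.0033  0.1026] F [-0.6  0.4 -0.9] grip 0.85
1 [0.5192 0.153  0.0719] [[0.5192 0.153  0.0719]
 [0.5192 0.153  0.0719]]
cap 0 [nan nan nan]<stdin>:4: RuntimeWarning: Mean of empty slice.
  ret = um.true_divide(
<stdin>:6: RuntimeWarning: Mean of empty slice.
Traceback (most recent call last):
IndexError: index -1 is out of bounds for axis 0 with size 0
```

View pics/s8.png

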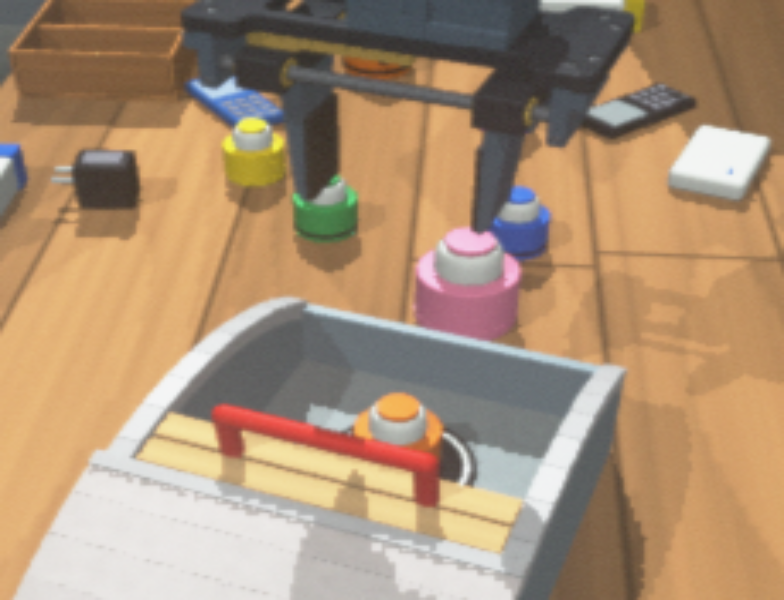

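```bash
python3 - <<'E'
from h import *
print("cap",plane("side",287.3,278.5,.094))
q,d=env.capture("side");C=cloud("side",d);hs=cv2.cvtColor(q,cv2.COLOR_BGR2HSV)
m=((hs[...,0]<4)|(hs[...,0]>174))&(hs[...,1]>150);m[:270]=0;m[330:]=0;m[:,:200]=0;m[:,340:]=0
w=C[m];print(len(w))
n=np.array([.295,.956]);l=np.array([.956,-.295])
P0=np.array([.538,.139]);a=(w[:,:2]-P0)@n;b=(w[:,:2]-P0)@l
k=w[:,2]>.158;print("side bar: back",np.percentile(a[k],[5,50,95]),"lat",np.percentile(b[k],[1,50,99]),"z",np.percentile(w[k,2],[5,50,98]))
p=cv2.imread("pics/top0.png");d=np.load("pics/top0.npy");C=cloud("top",d);hs=cv2.cvtColor(p,cv2.COLOR_BGR2HSV)
m=((hs[...,0]<6)|(hs[...,0]>174))&(hs[...,1]>150);m[:,100:]=0;w=C[m];k=w[:,2]>.162;w=w[k];a=(w[:,:2]-P0)@n
print("top bar back",np.percentile(a,[2,50,98]),"z",np.percentile(w[:,2],[50,98]))
for q in(.72,.71,.6,.5,.4,.3,.2,.1,0,-.01):
    th=.576-q;print(q,"fwd of pad",round(.284*np.sin(th)-.065,4),"z",round(.034-.149+.284*np.cos(th),4))
E
```

```text
cap [0.53826138 0.14132241 0.094     ]
476
side bar: back [0.10232082 0.10720221 0.10991263] lat [-0.05367563 -0.00267139  0.05221739] z [0.16666325 0.17129402 0.17390934]
top bar back [0.09457211 0.0993746  0.1055399 ] z [0.16967185 0.1733024 ]
0.72 fwd of pad -0.1058 z 0.1661
0.71 fwd of pad -0.1029 z 0.1665
0.6 fwd of pad -0.0718 z 0.1689
0.5 fwd of pad -0.0434 z 0.1682
0.4 fwd of pad -0.0153 z 0.1646
0.3 fwd of pad 0.0124 z 0.1583
0.2 fwd of pad 0.0393 z 0.1492
0.1 fwd of pad 0.0651 z 0.1374
0 fwd of pad 0.0897 z 0.1232
-0.01 fwd of pad 0.0921 z 0.1216
```

>>> {"api": "jog_arm", "payload": {
  "targets": [
    [[0, -0.02, 0], 0],
    [[0, 0, 0], -0.121],
    [[0, 0, 0], -0.121],
    [[0, 0, 0], -0.121],
    [[0, 0, 0], -0.121],
    [[0, 0, 0], -0.121],
    [[0, 0, 0], -0.121],
    [[0, 0, 0], -0.121],
    [[0, 0, 0], -0.121],
    [[0, 0, 0], -0.121],
    [[0, 0, 0], -0.121],
    [[0, 0, 0], -0.121],
    [[0, 0, 0], -0.121],
    [[0, 0, 0], -0.121],
    [[0, 0, 0], 0]
  ],
  "grip": 0.5
}}

```text
clock: 16.38
eef_pos: [0.5375, 0.1385, 0.249]
orientation: [-0.567, -0.42, 0.423, 0.568]
ft_force: [0.0, 0.5, -0.0]
grip_width: 0.498
```

```bash
python3 to.py 0.568 0.2375 0.231
```

```text
clk 16.38 eef [0.5375 0.1385 0.249 ] yaw 73.16 tool shift [ 0.1036  0.0178 -0.0006] F [ 0.   0.5 -0. ] grip 0.498
```

The lantern stands at about (0.538,0.141), within 3 mm of the pad's centre. The bar centre is about 104 mm behind the pad at z≈0.166. I move above it, then down to a true tip height of about 0.152.

>>> {"api": "jog_arm", "payload": {
  "targets": [
    [[0.025, 0, 0], 0],
    [[0.025, 0, 0], 0],
    [[0.025, 0, 0], 0],
    [[0.0285, 0, -0.0005], 0],
    [[0, 0, 0], 0],
    [[0, 0.03, 0], 0],
    [[0, 0.03, 0], 0],
    [[0, 0, 0], 0],
    [[0, 0, 0], 0]
  ],
  "grip": 0.33
}}

```text
clock: 17.13
eef_pos: [0.5677, 0.2368, 0.189]
orientation: [-0.568, -0.418, 0.422, 0.569]
ft_force: [-0.0, 1.0, 0.3]
grip_width: 0.33
```

```bash
python3 to.py 0.5685 0.238 0.120;  python3 - <<'E'
from h import *
q,d=env.capture("side");cv2.imwrite("pics/s9.png",cv2.resize(q[130:350,170:400],(784,600)))
E
```

```text
clk 17.13 eef [0.5677 0.2368 0.189 ] yaw 72.95 tool shift [ 0.0016  0.069  -0.0007] F [-0.   1.   0.3] grip 0.33
```

View pics/s9.png

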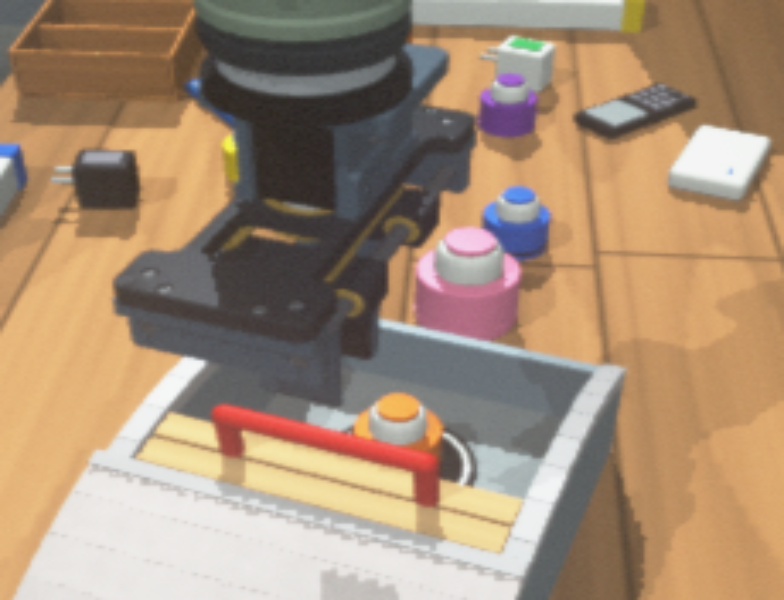

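>>> {"api": "jog_arm", "payload": {
  "targets": [
    [[0.001, 0.02, -0.0005], 0],
    [[0, 0.015, 0], 0],
    [[0, 0.01, 0], 0],
    [[0, 0, 0], 0]
  ]
}}

```text
clock: 17.52
eef_pos: [0.5695, 0.238, 0.1454]
orientation: [-0.568, -0.42, 0.421, 0.569]
ft_force: [-0.5, 0.5, 0.0]
grip_width: 0.33
```

```bash
python3 to.py 0.5685 0.238 0.120;  python3 - <<'E'
from h import *
q,d=env.capture("side");cv2.imwrite("pics/s10.png",cv2.resize(q[200:350,190:345],(620,600)));C=cloud("side",d)
e=env.sense()["eef_pos"];n=np.array([.295,.956]);l=np.array([.956,-.295])
a=(C[...,:2]-e[:2])@n;b=(C[...,:2]-e[:2])@l
sat=q.max(2).astype(int)-q.min(2)
m=(abs(a)<.05)&(abs(b)<.014)&(C[...,2]>.12)&(C[...,2]<.25)&(sat<35)&(q.max(2)<120)
w=C[m];print("gripper pts low z",np.sort(w[:,2])[:8].round(3), "rear face a",np.percentile(a[m],[5,50,95]))
E
```

```text
clk 17.52 eef [0.5695 0.238  0.1454] yaw 73.0 tool shift [-0.0003  0.0254  0.0009] F [-0.5  0.5  0. ] grip 0.33
gripper pts low z [0.176 0.176 0.177 0.178 0.178 0.178 0.178 0.178] rear face a [-0.01901673 -0.01532207  0.02429774]
```

View pics/s10.png

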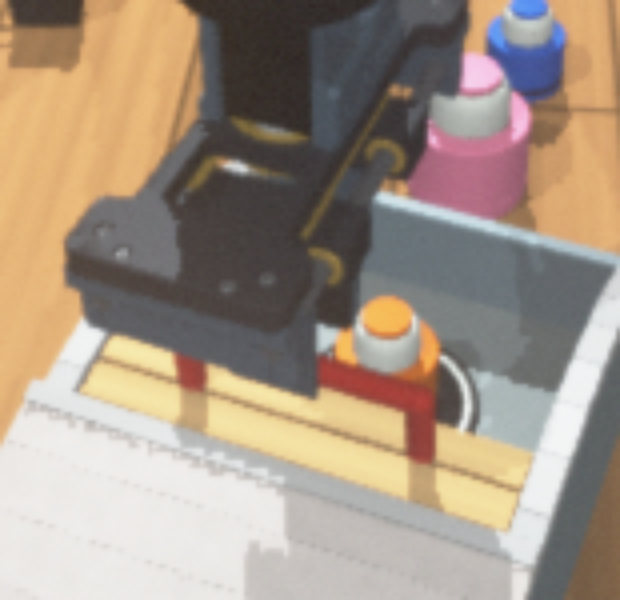

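>>> {"api": "jog_arm", "payload": {
  "targets": [
    [[0, 0.006, 0.0005], 0],
    [[0, 0.006, 0.0005], 0],
    [[0, 0.006, 0], 0],
    [[0, 0.006, 0], 0],
    [[0, 0, 0], 0]
  ]
}}

```text
clock: 17.98
eef_pos: [0.5681, 0.2384, 0.1205]
orientation: [-0.568, -0.42, 0.422, 0.568]
ft_force: [-0.4, 0.0, 0.4]
grip_width: 0.33
```

```bash
python3 to.py 0.5685 0.238 0.120;  python3 - <<'E'
from h import *
q,d=env.capture("side");cv2.imwrite("pics/s11.png",cv2.resize(q[200:350,190:345],(620,600)))
E
```

```text
clk 17.98 eef [0.5681 0.2384 0.1205] yaw 73.05 tool shift [-0.0002  0.0005 -0.0005] F [-0.4  0.   0.4] grip 0.33
```

View pics/s11.png

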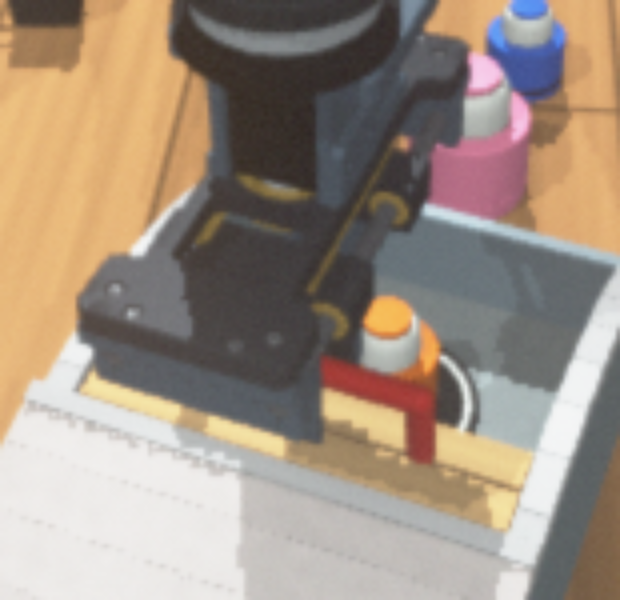

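>>> {"api": "jog_arm", "payload": {
  "targets": [
    [[0, 0, 0], 0],
    [[0, 0, 0], 0],
    [[0, 0, 0], 0],
    [[0, 0, 0], 0],
    [[0, 0, 0], 0]
  ],
  "grip": 0.05,
  "squeeze": 5
}}

```text
clock: 18.45
eef_pos: [0.5691, 0.2386, 0.1223]
orientation: [0.568, 0.421, -0.421, -0.568]
ft_force: [-0.5, 0.0, 0.4]
grip_width: 0.126
```

```bash
python3 to.py 0.5685 0.238 0.120
```

```text
clk 18.45 eef [0.5691 0.2386 0.1223] yaw 73.05 tool shift [-0.0008  0.0023  0.0004] F [-0.5  0.   0.4] grip 0.126
```

The opening of 0.126 (11.5 mm) confirms the bar is pinched. I work out the arc in tool axes.

```bash
python3 - <<'E'
import numpy as np
q=np.linspace(.715,0,21);t=.576-q;f=.284*np.sin(t);z=.284*np.cos(t)
for a,b in zip(-np.diff(f),-np.diff(z)):print([round(a,4),round(b,4),0],end=",")
E
```

```text
[np.float64(-0.0101), np.float64(-0.0012), 0],[np.float64(-0.0101), np.float64(-0.0009), 0],[np.float64(-0.0101), np.float64(-0.0005), 0],[np.float64(-0.0102), np.float64(-0.0001), 0],[np.float64(-0.0102), np.float64(0.0002), 0],[np.float64(-0.0101), np.float64(0.0006), 0],[np.float64(-0.0101), np.float64(0.0009), 0],[np.float64(-0.0101), np.float64(0.0013), 0],[np.float64(-0.01), np.float64(0.0017), 0],[np.float64(-0.0099), np.float64(0.002), 0],[np.float64(-0.0099), np.float64(0.0024), 0],[np.float64(-0.0098), np.float64(0.0027), 0],[np.float64(-0.0097), np.float64(0.0031), 0],[np.float64(-0.0096), np.float64(0.0034), 0],[np.float64(-0.0094), np.float64(0.0038), 0],[np.float64(-0.0093), np.float64(0.0041), 0],[np.float64(-0.0091), np.float64(0.0044), 0],[np.float64(-0.009), np.float64(0.0047), 0],[np.float64(-0.0088), np.float64(0.0051), 0],[np.float64(-0.0086), np.float64(0.0054), 0],
```

>>> {"api": "jog_arm", "payload": {
  "targets": [
    [[-0.0101, -0.0012, 0], 0],
    [[-0.0101, -0.0009, 0], 0],
    [[-0.0101, -0.0005, 0], 0],
    [[-0.0102, -0.0001, 0], 0],
    [[-0.0102, 0.0002, 0], 0],
    [[-0.0101, 0.0006, 0], 0],
    [[-0.0101, 0.0009, 0], 0],
    [[-0.0101, 0.0013, 0], 0],
    [[0, 0, 0], 0]
  ]
}}

```text
clock: 19.2
eef_pos: [0.5444, 0.1581, 0.1214]
orientation: [0.569, 0.42, -0.422, -0.568]
ft_force: [0.2, -2.6, 2.7]
grip_width: 0.129
```

```bash
python3 to.py 0.538 0.139 0.120;  python3 - <<'E'
from h import *
q,d=env.capture("side");cv2.imwrite("pics/s12.png",cv2.resize(q[200:350,190:345],(620,600)))
E
```

```text
clk 19.2 eef [0.5444 0.1581 0.1214] yaw 73.0 tool shift [-0.0201  0.0015  0.0005] F [ 0.2 -2.6  2.7] grip 0.129
```

View pics/s12.png

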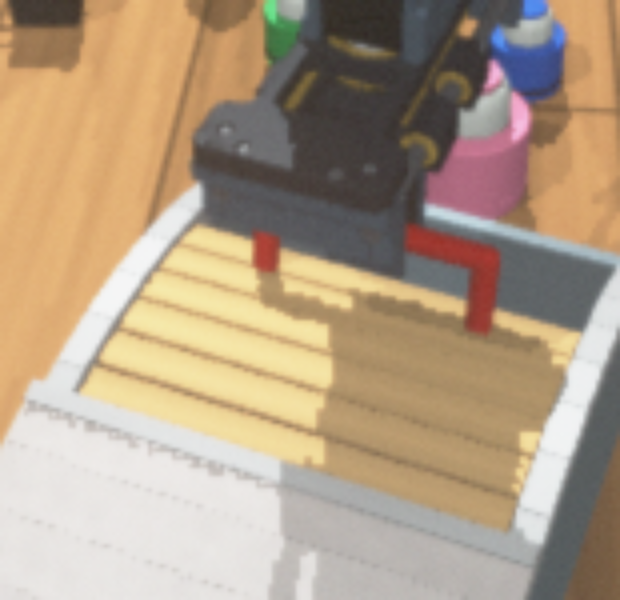

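The cover follows: the bar is now about 20 mm behind the pad's centre, with small forces. I continue.

>>> {"api": "jog_arm", "payload": {
  "targets": [
    [[-0.01, 0.0017, 0], 0],
    [[-0.0099, 0.002, 0], 0],
    [[-0.0099, 0.0024, 0], 0],
    [[-0.0098, 0.0027, 0], 0],
    [[-0.0097, 0.0031, 0], 0],
    [[-0.0096, 0.0034, 0], 0],
    [[-0.0094, 0.0038, 0], 0],
    [[-0.0093, 0.0041, 0], 0],
    [[0, 0, 0], 0]
  ]
}}

```text
clock: 20.0
eef_pos: [0.5216, 0.0843, 0.0973]
orientation: [0.569, 0.42, -0.422, -0.568]
ft_force: [1.2, -2.3, -1.7]
grip_width: 0.133
```

```bash
python3 - <<'E'
from h import *
s=env.sense();e=s["eef_pos"];b=-((e[:2]-[.538,.139])@[.295,.956]);print(e,"fwd",b,s["ft_force"],s["grip_width"])
t=np.arcsin((b+.065)/.284);print("q",.576-t)
E
```

```text
[0.52159802 0.08434365 0.09731809] fwd 0.05709005801937436 [ 1.21442112 -2.3490106  -1.67283638] 0.13322940564797434
q 0.13162399666236263
```

>>> {"api": "jog_arm", "payload": {
  "targets": [
    [[-0.0091, 0.0044, 0], 0],
    [[-0.009, 0.0047, 0], 0],
    [[-0.0088, 0.0051, 0], 0],
    [[-0.004, 0.0025, 0], 0],
    [[0, 0, 0], 0],
    [[0, 0, 0], 0]
  ]
}}

```text
clock: 20.5
eef_pos: [0.513, 0.0563, 0.081]
orientation: [0.568, 0.42, -0.422, -0.568]
ft_force: [0.8, -2.4, -0.9]
grip_width: 0.127
```

```bash
cat > b.py <<'E'
from h import *
s=env.sense();e=s["eef_pos"];b=-((e[:2]-[.538,.139])@[.295,.956]);print(e,"fwd",b,s["ft_force"],s["grip_width"])
t=np.arcsin((b+.065)/.284);print("q",.576-t)
E
python3 b.py
```

```text
[0.51301823 0.05633809 0.08102243] fwd 0.08639440683712343 [ 0.75228821 -2.35221713 -0.94037107] 0.12654988437399062
q 0.013764512457395961
```

Nearly shut. I move forward in small steps until it meets the stop.

>>> {"api": "jog_arm", "payload": {
  "targets": [
    [[-0.002, 0.0013, 0], 0],
    [[-0.0015, 0.001, 0], 0],
    [[0, 0, 0], 0],
    [[0, 0, 0], 0]
  ]
}}

```text
clock: 20.83
eef_pos: [0.5127, 0.0549, 0.0798]
orientation: [-0.568, -0.421, 0.42, 0.569]
ft_force: [-0.7, 3.8, 3.6]
grip_width: 0.131
```

```bash
python3 b.py
```

```text
[0.51271914 0.05488578 0.07984379] fwd 0.08787104988981653 [-0.70280123  3.84688473  3.56148759] 0.13128466137070557
q 0.00760708659660847
```

The force has reversed (now against the motion), so the cover is on its stop. I release and rise.

>>> {"api": "jog_arm", "payload": {
  "targets": [
    [[-0.0005, 0, 0], 0],
    [[0, 0, 0], 0],
    [[0, 0, 0], 0],
    [[0, 0, 0], 0],
    [[0, 0, 0], 0]
  ],
  "grip": 0.33
}}

```text
clock: 21.25
eef_pos: [0.5124, 0.0534, 0.0793]
orientation: [-0.568, -0.421, 0.421, 0.568]
ft_force: [-0.8, -0.1, 0.1]
grip_width: 0.332
```

>>> {"api": "jog_arm", "payload": {
  "targets": [
    [[0, -0.005, 0], 0],
    [[0, -0.01, 0], 0],
    [[0, -0.02, 0], 0],
    [[0, -0.03, 0], 0],
    [[0, -0.03, 0], 0],
    [[0, -0.03, 0], 0],
    [[0, -0.03, 0], 0],
    [[0, -0.03, 0], 0],
    [[0, 0, -0.03], 0],
    [[0, 0, -0.03], 0],
    [[0, 0, -0.03], 0],
    [[0, 0, 0], 0],
    [[0, 0, 0], 0]
  ]
}}

```text
clock: 22.33
eef_pos: [0.5992, 0.0269, 0.2643]
orientation: [-0.568, -0.42, 0.421, 0.569]
ft_force: [-0.4, -0.0, 0.1]
grip_width: 0.331
```

```bash
python3 - <<'E'
from h import *
s=env.sense();print(s["clock"],s["ft_force"].round(2),s["eef_pos"])
for n in("side","top"):
    q,d=env.capture(n);C=cloud(n,d);cv2.imwrite(f"pics/end_{n}.png",q);hs=cv2.cvtColor(q,cv2.COLOR_BGR2HSV)
    m=((hs[...,0]<5)|(hs[...,0]>174))&(hs[...,1]>150)&(abs(C[...,0]-.51)<.08)&(abs(C[...,1]-.055)<.06)&(C[...,2]>.115)
    w=C[m]
    if len(w): print(n,len(w),w.mean(0).round(4),"fwd",np.percentile(-((w[:,:2]-[.538,.139])@[.295,.956]),[5,50,95]),"z",np.percentile(w[:,2],[5,50,98]))
E
```

```text
22.3333 [-0.41 -0.05  0.07] [0.59919739 0.02691291 0.26434286]
side 315 [0.5115 0.0602 0.1259] fwd [0.07745477 0.08314941 0.08828426] z [0.11843895 0.12679445 0.13047635]
top 285 [0.5107 0.053  0.1265] fwd [0.08540686 0.09061183 0.0944992 ] z [0.12284001 0.12668817 0.1304209 ]
```

View pics/end_side.png

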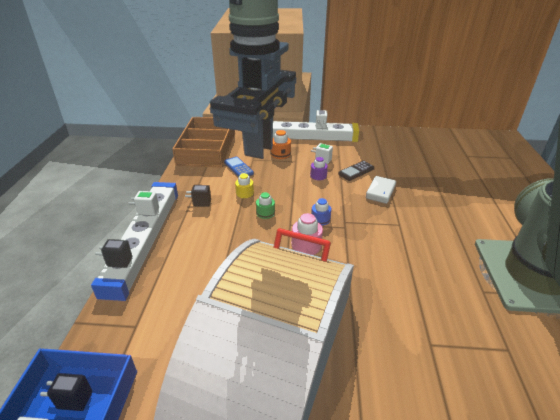

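View pics/end_top.png

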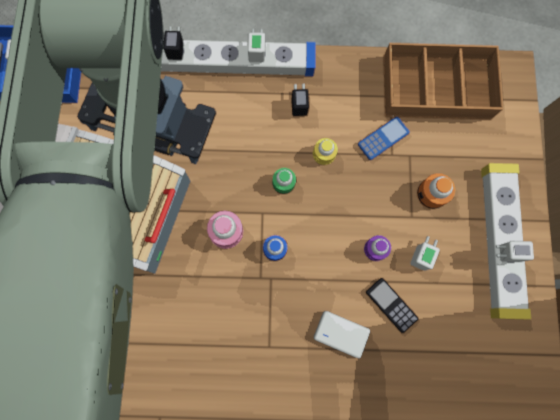

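Both cameras show the bar over the front wall, at (302,240) in the side view and (160,215) in the top view. It sits about 87 mm forward of the pad with its top at z=0.130, so q≈0.01. The gripper is clear.

```bash
python3 -c "
from bench import env
print(env.sign_off())"
```

```text
the job is handed in; nothing more can be done
None
```

The small orange lantern stands on the charging pad and the cover is rolled shut. I handed the job in at about 22.4 s of the 58 s allowed; it gives no verdict.

- **Lantern:** After release, the side camera put its cap about 2 mm from the pad's centre, and it looked upright. I could not see it again once the cover was shut.
- **Cover:** I pinched the red bar and moved it along its arc until the force reversed at the stop. Both cameras then put the bar 83–91 mm ahead of the pad's centre with its top at z = 0.130 m. That is a cover value of about 0.01 rad, against the limit of 0.055.
- **Robot at the end:** The gripper was clear of everything, with wrist force at about 0 N.

**A disagreement:** The reported TCP height was about 32 mm lower than the fingertips seen by the side camera. The arm went below reported z = 0 without touching the table, so I trusted the camera and corrected all heights by that amount. Touching down on the pad (about 9 N) at the expected height agreed with the correction.

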